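# Shim a chromatography column in its holder and latch it

### The arm

A 7-joint arm with a two-finger parallel gripper is mounted at the origin on the work surface. World frame = base frame: x ahead of the robot, y to its left, z up, the work surface at z = 0. Lengths are in m, angles in rad, forces in N, time in s.
With the tool pointing down it reaches from about 0.35 to 0.9 m from the base axis. Payload 8.1 kg.
Tool frame: the origin (TCP) lies between the finger pads; the fingertips stand ahead of it and the grasp point (between the pads) is the TCP (arm.nose_length is the z of the fingertips in the tool frame, in m); z points along the fingers, y is the line along which they close (so a half turn about z gives the same grasp; the last joint's range is limited). The gripper opens to 92 mm and grips with 3 to 60 N. Pads are 19 mm wide; open, the fingers measure 130 mm over their backs; the gripper's body (75 mm by 190 mm) begins 47 mm behind the grasp point.
Start: joints at [-1.299, 0.434, 0.025, 1.573, -0.012, 1.134, -0.075], TCP at [0.229, 0.582, 0.246] pointing down, gripper open.
Joint ranges: [-2.62, 2.62], [-0.44, 2.09], [-1.27, 1.32], [0.08, 2.57], [-1.32, 4.46], [0.12, 2], [-2.74, 2.74]. Speed limits (rad/s): [2.22, 2.22, 3.01, 3.01, 3.14, 3.14, 3.14].

### API

Orientations are given as a rotation vector (axis times angle).
In Python, from cell import sensors, optics, arm gives the robot as it stands.
- The arm moves only by the tool arm_command, never from a script. Its argument "deltas" is one flat list of numbers, 7 for each row, row after row: the turn, a rotation vector about the world's x, y, z as a fraction of full scale, then the shift along the world's x, y, z as a fraction of full scale, then the finger opening in mm, from 0 to 91.8. In form: [wx, wy, wz, dx, dy, dz, fingers, wx, wy, wz, dx, dy, dz, fingers, ...]. A call has 1 to 20 rows; each row is the pose to reach, as a shift and turn from the pose commanded when the call began; what a row does not reach only later rows make up. Full scale, the value 1, is 1 m for a shift and 90 degrees for a turn. A row lasts 1/10 s, in which the tool goes at most 50 mm and 8.59 degrees, less where a joint would pass 70% of its speed; a pose out of reach is approached as far as the arm can. A call with a number of a shift or a turn outside -1 to 1 is refused whole. A call with a gripper value outside its range is refused whole. The fingers move at their own pace and stop on an object; "force" is the grip in N (left out, the last holds). Time passes only in rows, so rows that repeat a pose let the fingers close. It gives the time, the measured TCP pose, the force, the opening and the grip force at its end, in the units of the state.
- sensors.observe(): the state, without advancing time (a new reading comes with each control period).
- optics.get_image(name): name is "scene" or "top" or "wrist"; returns the picture (420x560x3 uint8, blue, green, red); there is no depth.
- optics.calibration(name): a dict with "camera_matrix" (3x3 intrinsics, pixels), "rvec" (rotation vector, rad) and "tvec" (3), from world to camera coordinates, as OpenCV has them. Camera axes: x right, y down, z forward; pixel columns grow to the right and rows downward; lengths in m; the calibration is good to about 2 mm. A picture is of the moment at which its call begins: read the wrist's pose just before it. calibration takes no time and is no camera call; for the wrist camera it gives the pose at the moment of the call.
- arm.sign_off(): hands the job in; it is judged then, once.
The state is a dict: "clock": time; "joints": joint angles; "dq": joint speeds; "joint_efforts": joint torques, N m; "position": TCP position; "ee_rot": TCP orientation; "force": force on the tool from outside, world axes, zero at the start; "ft_torque": the same for the moment, N m; "width": opening from 0.0 (shut) to 1.0 (fully open); "gripper_force": force on a finger pad.
Only numpy, scipy, OpenCV 4.12 (cv2) and the standard library are available. Lean on these libraries where they do the work, as an engineer would, in place of code of your own. Each camera call takes 0.05 s, during which the arm holds its last target. There are 200 camera calls.

### The job

The column in the holder is a little too short, leaving a gap between its grey end block and the blue end plate. Try the spacers, slab down and fin up, until you find the one that slides snugly into the gap and sits upright and centred along the gap, its slab flush with the top of the end plate, neither standing proud nor sunk; let go of it, then press the sprung lever with the red pad down over it until it clicks and stays down by itself. Leave the other two spacers standing upright on the bench, and do not disturb the bottles or the mouse.

Things in the scene. Friction and masses are not known exactly. Their poses are not given: they have to be found in the camera images.
- fixture: fixed column holder on a white base plate 10 mm thick (x -58 to 192, y -47 to 283 mm). Origin: on the bench under the middle of the face (plane y = 0, looking to +y) of its blue end plate, 80 mm along x, 24 thick, top at 62 mm. A steel column lies along y; two spare columns are parked beyond it at the far left. All of it is fixed.
- gap_edge (a point): middle of the top edge of the end plate's face (y = 0, z = 62 mm of the holder); axes as the holder's. The gap starts here, runs along x, spans y up to the column's grey end block (60 mm along x, same top height), and is open above and at both ends. Its width, 17.3, 22.3 or 27.3 mm, differs each time. Both its top edges have 3 mm 45-degree chamfers.
- ledge (a point): level of the dark ledge (z = 22 mm) at the foot of the column's block, jutting 3.2 mm into the gap (this point: x = 0, y = 8 mm). The right spacer (1.3 mm thinner than the gap) rests on it, slab top flush with the end plate; a thinner one drops past it to the base plate, 12 mm lower (or catches on it and leans 8 degrees or more); a thicker one stays on the chamfers, nearly 40 mm proud.
- spacer_thin: loose spacer: a white slab 70 (own x) x 16 (own y, the thickness) x 40 mm tall with an upright yellow grip fin on top, 36 (x) x 12 (y) x 34 mm tall, centred; 74 mm tall in all. Starts standing on the bench. Origin: centre of the slab's underside, z up. The fin is meant to be pinched across its 12 mm.
- spacer_mid: loose spacer: a white slab 70 (own x) x 21 (own y, the thickness) x 40 mm tall with an upright green grip fin on top, 36 (x) x 12 (y) x 34 mm tall, centred; 74 mm tall in all. Starts standing on the bench. Origin: centre of the slab's underside, z up. The fin is meant to be pinched across its 12 mm.
- spacer_thick: loose spacer: a white slab 70 (own x) x 26 (own y, the thickness) x 40 mm tall with an upright orange grip fin on top, 36 (x) x 12 (y) x 34 mm tall, centred; 74 mm tall in all. Starts standing on the bench. Origin: centre of the slab's underside, z up. The fin is meant to be pinched across its 12 mm.
- lever (a joint): the sprung steel lever of the holder: 0 = raised (46 degrees up, as it starts), 0.8 rad = level, over the end of the spacer. It springs back up when let go before about 0.5 rad; beyond 0.6 it snaps over and its over-centre detent holds it down at 0.8. It needs at most about 14 N on the red pad, most in the first half of its travel.
- lever_pad (a point): middle of the top of the round red press pad on the lever (28 mm across), 95 mm along the lever from the hinge and 13 mm above its middle line
- lever_hinge (a point): hinge of the lever, at x = 160, y = 11, z = 78 mm of the holder; its axis runs along the holder's y; the lever, 18 mm wide, reaches from it towards the holder's -x (135 mm). When down, its black nose is just above the slab's +x end, 31 to 42 mm along x.
- amber_bottle: bystander: amber solvent bottle with a blue cap, 72 mm across, 170 mm tall; origin under its centre
- clear_bottle: bystander: clear bottle with a white cap, 68 mm across, 150 mm tall; origin under its centre
- mouse: bystander: white computer mouse, 100 x 60 x 33 mm; origin under its centre
Not all that is in view belongs to the job. What is shaped like the spacer_thick but black is not meant. What is shaped like the spacer_mid but brown is not meant.

How it is judged:
On the way, in this order (a step that is already met when the one before it is completed fails the run):
1. the fitting spacer is seated flush in the gap and let go, with the lever still up (((x of spacer_thin in the frame of fixture between -0.012 and 0.012 m and y of spacer_thin in the frame of fixture between 0.003 and 0.02 m and z of spacer_thin in the frame of fixture between 0.0185 and 0.0265 m and angle between spacer_thin's own z axis and vertical below 0.07 rad and angle between the x axis of spacer_thin and the x axis of fixture, either way round below 0.12 rad) or (x of spacer_mid in the frame of fixture between -0.012 and 0.012 m and y of spacer_mid in the frame of fixture between 0.003 and 0.02 m and z of spacer_mid in the frame of fixture between 0.0185 and 0.0265 m and angle between spacer_mid's own z axis and vertical below 0.07 rad and angle between the x axis of spacer_mid and the x axis of fixture, either way round below 0.12 rad) or (x of spacer_thick in the frame of fixture between -0.012 and 0.012 m and y of spacer_thick in the frame of fixture between 0.003 and 0.02 m and z of spacer_thick in the frame of fixture between 0.0185 and 0.0265 m and angle between spacer_thick's own z axis and vertical below 0.07 rad and angle between the x axis of spacer_thick and the x axis of fixture, either way round below 0.12 rad)) and value of joint lever below 0.3 rad and contact force between the fingers and spacer_thin below 0.1 N and contact force between the fingers and spacer_mid below 0.1 N and contact force between the fingers and spacer_thick below 0.1 N), for 0.2 s.
2. the lever is pressed down into its detent (value of joint lever above 0.74 rad), for 0.2 s.
At the end, for the whole second after the job is handed in: One spacer sits in the gap, upright (within 4 degrees), along the gap (within 7 degrees), within 12 mm of its middle, and its slab top flush with the end plate (3.5 mm low to 4.5 mm high); the other two stand upright on the bench; the lever is held down by its detent (beyond 0.74 rad); all at rest ((((x of spacer_thin in the frame of fixture between -0.012 and 0.012 m and y of spacer_thin in the frame of fixture between 0.003 and 0.02 m and z of spacer_thin in the frame of fixture between 0.0185 and 0.0265 m and angle between spacer_thin's own z axis and vertical below 0.07 rad and angle between the x axis of spacer_thin and the x axis of fixture, either way round below 0.12 rad) and (height (world z) of spacer_mid between -0.004 and 0.006 m and angle between spacer_mid's own z axis and vertical below 0.1 rad) and (height (world z) of spacer_thick between -0.004 and 0.006 m and angle between spacer_thick's own z axis and vertical below 0.1 rad)) or ((x of spacer_mid in the frame of fixture between -0.012 and 0.012 m and y of spacer_mid in the frame of fixture between 0.003 and 0.02 m and z of spacer_mid in the frame of fixture between 0.0185 and 0.0265 m and angle between spacer_mid's own z axis and vertical below 0.07 rad and angle between the x axis of spacer_mid and the x axis of fixture, either way round below 0.12 rad) and (height (world z) of spacer_thin between -0.004 and 0.006 m and angle between spacer_thin's own z axis and vertical below 0.1 rad) and (height (world z) of spacer_thick between -0.004 and 0.006 m and angle between spacer_thick's own z axis and vertical below 0.1 rad)) or ((x of spacer_thick in the frame of fixture between -0.012 and 0.012 m and y of spacer_thick in the frame of fixture between 0.003 and 0.02 m and z of spacer_thick in the frame of fixture between 0.0185 and 0.0265 m and angle between spacer_thick's own z axis and vertical below 0.07 rad and angle between the x axis of spacer_thick and the x axis of fixture, either way round below 0.12 rad) and (height (world z) of spacer_thin between -0.004 and 0.006 m and angle between spacer_thin's own z axis and vertical below 0.1 rad) and (height (world z) of spacer_mid between -0.004 and 0.006 m and angle between spacer_mid's own z axis and vertical below 0.1 rad))) and value of joint lever above 0.74 rad and linear speed of each of spacer_thin, spacer_mid, spacer_thick below 0.02 m/s); the robot touches nothing.
It fails at once if a bottle or the mouse is disturbed (moved over 30 mm or tipped) (distance of any of amber_bottle, clear_bottle, mouse from where it was at the start of the episode above 0.03 m or angle between any of amber_bottle, clear_bottle, mouse's own z axis and vertical above 0.3 rad).
It also fails if it takes over 72 s, if anything falls off the work surface, if the arm or the gripper's body presses on something with over 40 N, if the wrist force passes 120 N, or if a joint passes its speed limit or range.

## Working session

There is one attempt and no reset: what is moved stays moved. The work goes in short steps, Python scripts to look and compute and a tool call to move; the robot and the scene stay as the last step left them, time stands still between calls to the robot, and variables do not carry over. Pictures are saved under pics/ and viewed, at most 10 in all, crops included, and the job is handed in when it is done.

Besides the shell and the picture viewer there is one more tool, called by a JSON object that holds its "op" and its "data". arm_command: Moves the arm, as the interface text tells. Its arguments: {"type":"object","properties":{"deltas":{"type":"array","items":{"type":"number"}},"force":{"type":"number"}},"required":["deltas"]}

```bash
mkdir -p pics; ls; cat > h.py <<'E'
import numpy as np, cv2
from cell import sensors, optics, arm
def cal(n):
    c=optics.calibration(n); R=cv2.Rodrigues(np.array(c["rvec"],float))[0]
    return np.array(c["camera_matrix"]),R,np.array(c["tvec"],float).ravel()
def ray(n,uv,z,C=None):
    K,R,t=C or cal(n); o=-R.T@t; d=R.T@np.linalg.inv(K)@[uv[0],uv[1],1]
    return o+d*(z-o[2])/d[2]
def proj(n,p,C=None):
    K,R,t=C or cal(n); q=K@(R@np.asarray(p,float)+t); return q[:2]/q[2]
E
python3 - <<'E'
from h import *
for n in("scene","top"):
    cv2.imwrite(f"pics/{n}0.png",optics.get_image(n)); K,R,t=cal(n); print(n,-R.T@t,K[0,0],R[2])
s=sensors.observe();print(s["clock"],s["position"],s["ee_rot"],s["width"],arm.nose_length,s["force"])
E
```

```text
pics
scene [0.94757038 0.59202705 0.72089963] 472.7870990514456 [-0.40201164 -0.6978257  -0.59281188]
top [ 0.40000738 -0.12299632  1.05561188] 399.39738030850975 [ 0.1134618  -0.01340286 -0.99345195]
0.1 [0.22871197 0.58119414 0.24501184] [-5.85463405e-01 -3.08644595e+00  2.22087161e-03] 1.002489823623606 0.019 [ 0.11528325 -0.0691211   0.11626521]
```

View pics/top0.png

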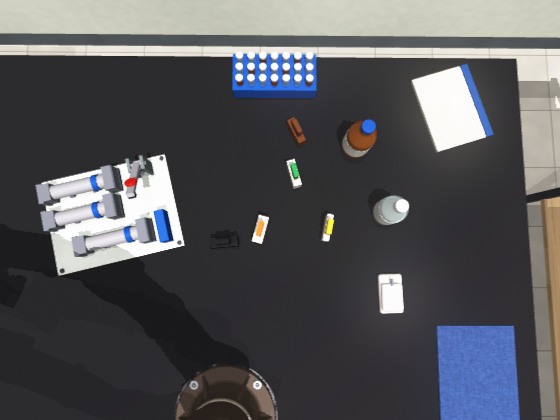

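View pics/scene0.png

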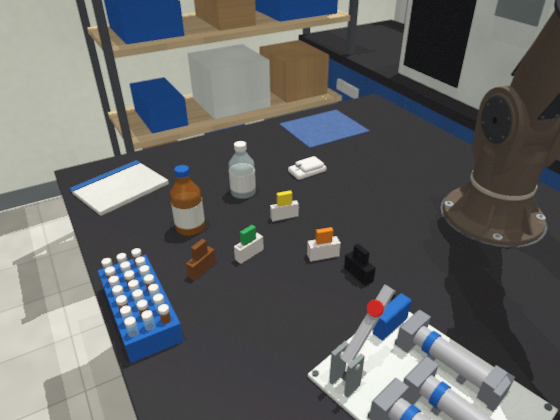

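Candidates (top px): orange fin (260,229) is spacer_thick, with a black lookalike at (225,241). Green fin (294,173) is spacer_mid, with a brown lookalike at (297,130). Yellow fin (328,227) is spacer_thin. The holder's blue end plate is at (162,226) and the column runs left (+y). The lever's red pad is at (131,183). In the scene view the same items are at orange (324,237), green (248,236), yellow (285,200), brown (200,260) and black (360,265).

```bash
cat >> h.py <<'E'
H={"yellow":((22,150,120),(34,255,255)),"green":((45,120,70),(80,255,255)),"orange":((8,190,180),(19,255,255)),"blue":((105,150,60),(125,255,255)),"red":((0,200,120),(5,255,255))}
def masks(im,c):
    m=cv2.inRange(cv2.cvtColor(im,cv2.COLOR_BGR2HSV),*H[c]); 
    cs=[k for k in cv2.findContours(m,cv2.RETR_EXTERNAL,cv2.CHAIN_APPROX_NONE)[0] if cv2.contourArea(k)>20]
    return sorted(cs,key=cv2.contourArea,reverse=True)
E
python3 - <<'E'
from h import *
im=cv2.imread("pics/top0.png"); C=cal("top")
for c,z in(("yellow",.074),("green",.074),("orange",.074),("blue",.062),("red",.15)):
    for k in masks(im,c)[:7]:
        r=cv2.minAreaRect(k); b=cv2.boxPoints(r); w=np.array([ray("top",p,z,C)[:2] for p in b])
        e=[w[1]-w[0],w[2]-w[1]]; e.sort(key=np.linalg.norm); L=e[1]
        print(c,np.round(r[0],1),w.mean(0).round(3),"size",np.linalg.norm(e,axis=1).round(3),"longang",round(np.degrees(np.arctan2(L[1],L[0])),1))
E
```

```text
yellow [329.3 226.3] [ 0.471 -0.258] size [0.015 0.036] longang -12.0
green [294.5 170.4] [ 0.611 -0.172] size [0.014 0.038] longang -166.4
orange [259.6 228. ] [ 0.466 -0.086] size [0.009 0.032] longang -13.6
blue [274.   75.5] [ 0.865 -0.12 ] size [0.117 0.22 ] longang -89.6
blue [476.6  99.8] [ 0.803 -0.647] size [0.019 0.2  ] longang -162.9
blue [162.8 225.3] [0.473 0.155] size [0.032 0.082] longang -166.4
blue [367.8 126.3] [ 0.729 -0.362] size [0.033 0.039] longang -44.7
blue [ 94.  182.8] [0.58 0.33] size [0.016 0.04 ] longang -160.5
blue [127.6 233.8] [0.452 0.241] size [0.017 0.038] longang -169.5
blue [ 95.5 209.9] [0.511 0.323] size [0.018 0.039] longang -161.5
red [130.  181.5] [0.567 0.208] size [0.016 0.023] longang -89.8
```

```bash
python3 - <<'E'
from h import *
K,R,t=cal("wrist"); s=sensors.observe(); T=cv2.Rodrigues(np.array(s["ee_rot"]))[0]
o=-R.T@t; print(T.round(3)); print("cam in tool",T.T@(o-s["position"]),"axis in tool",T.T@R[2],"imgx in tool",T.T@R[0],K)
print(proj("wrist",[.47,.18,.06]))
E
```

```text
[[-0.931  0.366 -0.   ]
 [ 0.366  0.931 -0.001]
 [-0.    -0.001 -1.   ]]
cam in tool [ 0.06823254  0.0002212  -0.1384519 ] axis in tool [-2.53396347e-01  2.41106568e-04  9.67362514e-01] imgx in tool [-3.00045553e-04  9.99999901e-01 -3.27836760e-04] [[316.41717478   0.         277.36842452]
 [  0.         316.41717478 210.07446022]
 [  0.           0.           1.        ]]
[ 65.10124583 465.87126976]
```

{"op": "arm_command", "data": {"deltas": [0,0,0.39,0.239,-0.404,0,60,0,0,0.39,0.239,-0.404,0,60,0,0,0.39,0.239,-0.404,0,60,0,0,0.39,0.239,-0.404,0,60,0,0,0.39,0.239,-0.404,0,60,0,0,0.39,0.239,-0.404,0,60,0,0,0.39,0.239,-0.404,0,60,0,0,0.39,0.239,-0.404,0,60,0,0,0.39,0.239,-0.404,0,60,0,0,0.39,0.239,-0.404,0,60,0,0,0.39,0.239,-0.404,0,60,0,0,0.39,0.239,-0.404,0,60,0,0,0.39,0.239,-0.404,0,60]}}

```text
clock: 1.4
position: [0.4671, 0.179, 0.2455]
ee_rot: [0.376, -3.118, -0.001]
force: [-0.2, 1.2, -0.5]
width: 0.653
gripper_force: 0.0
```

```bash
python3 - <<'E'
from h import *
s=sensors.observe(); print(s["position"],s["clock"])
K,R,t=cal("wrist");np.savez("w1.npz",K=K,R=R,t=t)
im=optics.get_image("wrist"); cv2.imwrite("pics/w1.png",im)
print(proj("wrist",[.473,.155,.062]))
E
```

```text
[0.46706862 0.17895811 0.24553672] 1.4
[253.01247924 194.93474135]
```

View pics/w1.png

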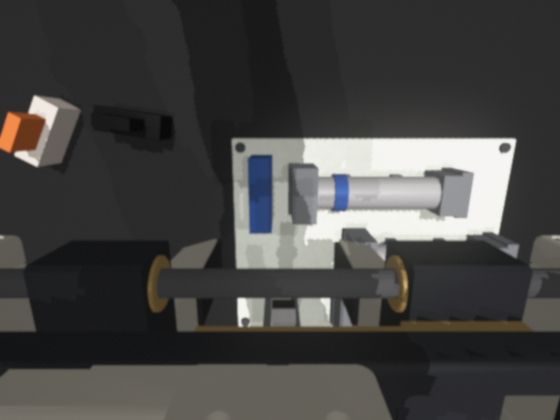

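The wrist view shows the blue plate at cols 249–273 (rows 155–233), the gap at about 273–290 and the grey block at 290–318 (rows 164–223). Next I'll zoom in and take a profile.

```bash
python3 - <<'E'
from h import *
im=cv2.imread("pics/w1.png")
cv2.imwrite("pics/w1c.png",cv2.resize(im[140:245,225:345],None,fx=5.5,fy=5.5,interpolation=cv2.INTER_CUBIC))
d=np.load("w1.npz"); C=(d["K"],d["R"],d["t"])
print(np.hstack([np.arange(244,324)[:,None],im[172:180,244:324].mean(0).astype(int),im[205:213,244:324].mean(0).astype(int)]).tolist())
k=[k for k in masks(im,"blue") if 240<k[:,0,0].mean()<280][0]; r=cv2.minAreaRect(k); b=cv2.boxPoints(r); print(r)
print(np.array([ray(0,p,.062,C) for p in b]).round(4))
E
```

```text
[[244, 133, 140, 138, 169, 179, 176], [245, 132, 139, 137, 166, 176, 173], [246, 130, 136, 133, 165, 175, 172], [247, 126, 122, 117, 163, 170, 166], [248, 117, 94, 82, 154, 149, 143], [249, 110, 70, 49, 140, 109, 96], [250, 109, 63, 39, 133, 80, 56], [251, 109, 62, 38, 132, 74, 46], [252, 109, 62, 39, 132, 74, 45], [253, 109, 63, 39, 131, 73, 45], [254, 108, 62, 39, 129, 72, 45], [255, 109, 63, 39, 124, 70, 44], [256, 107, 62, 39, 120, 68, 43], [257, 107, 62, 39, 119, 68, 43], [258, 106, 61, 39, 119, 68, 43], [259, 106, 61, 39, 119, 68, 44], [260, 106, 61, 40, 119, 68, 44], [261, 106, 62, 40, 119, 68, 44], [262, 106, 62, 40, 119, 69, 45], [263, 107, 62, 41, 119, 69, 45], [264, 108, 63, 41, 119, 69, 45], [265, 108, 63, 42, 119, 69, 45], [266, 108, 63, 41, 119, 69, 45], [267, 107, 62, 41, 118, 69, 45], [268, 103, 60, 40, 114, 66, 44], [269, 98, 58, 39, 107, 63, 43], [270, 97, 61, 45, 103, 64, 47], [271, 102, 80, 69, 105, 79, 68], [272, 119, 113, 107, 117, 110, 104], [273, 136, 141, 137, 137, 141, 138], [274, 144, 152, 150, 154, 162, 160], [275, 147, 155, 153, 164, 173, 171], [276, 147,
[... 1126 characters left out ...]
 122, 121], [309, 137, 134, 132, 138, 134, 132], [310, 136, 133, 131, 143, 139, 137], [311, 136, 133, 131, 145, 141, 140], [312, 138, 135, 133, 149, 144, 143], [313, 139, 136, 134, 152, 147, 146], [314, 139, 136, 134, 154, 149, 148], [315, 140, 136, 134, 155, 151, 150], [316, 141, 138, 136, 160, 157, 156], [317, 148, 147, 145, 167, 167, 167], [318, 165, 168, 166, 172, 175, 175], [319, 184, 189, 187, 175, 179, 179], [320, 189, 195, 194, 178, 182, 183], [321, 190, 196, 194, 177, 181, 182], [322, 188, 194, 193, 176, 180, 180], [323, 187, 193, 192, 176, 180, 180]]
((259.0, 194.0), (74.0, 20.0), 90.0)
[[0.4358 0.1425 0.062 ]
 [0.4311 0.162  0.062 ]
 [0.5074 0.1801 0.062 ]
 [0.5124 0.1593 0.062 ]]
```

View pics/w1c.png

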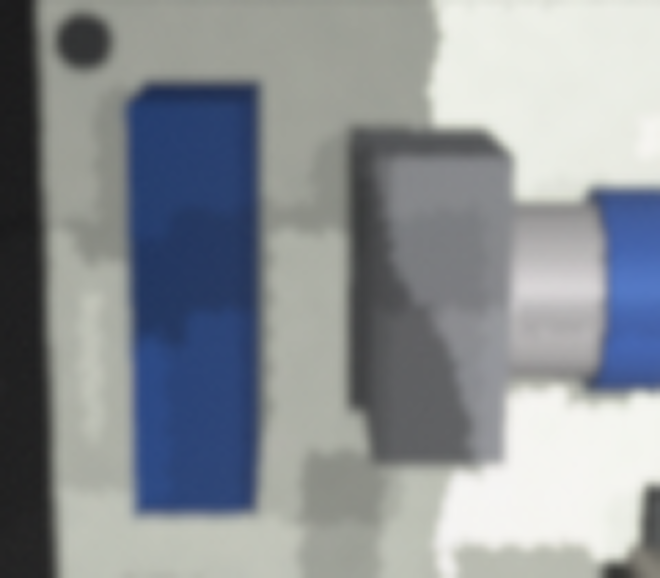

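The gap is about 22 mm: plate face at col 272, block face at about 293, ledge edge at about 288. That points to spacer_mid (green). Now I'll get the fixture pose from subpixel edges.

```bash
python3 - <<'E'
from h import *
im=cv2.imread("pics/w1.png").astype(float); d=np.load("w1.npz"); C=(d["K"],d["R"],d["t"])
def edge(prof,off):  # strongest gradient, parabolic
    g=np.abs(np.diff(cv2.GaussianBlur(prof.reshape(1,-1),(0,0),1.0).ravel())); i=int(g[1:-1].argmax())+1
    return off+i+.5+.5*(g[i-1]-g[i+1])/(g[i-1]-2*g[i]+g[i+1])
br=im[...,0]-im[...,2]; G=im[...,1]
def line(pts,z,nm):
    w=np.array([ray(0,p,z,C)[:2] for p in pts]); vx,vy,x,y=cv2.fitLine(w.astype(np.float32),cv2.DIST_HUBER,0,1e-5,1e-5).ravel()
    print(nm,"pt",round(x,4),round(y,4),"ang",round(np.degrees(np.arctan2(vy,vx))%180,2)); return np.array([x,y]),np.array([vx,vy])
L=line([(edge(br[r,240:258],240),r) for r in range(165,228)],.062,"plate outer y-24")
F=line([(edge(br[r,266:280],266),r) for r in range(165,228)],.059,"plate face y0")
le=line([(edge(G[r,281:294],281),r) for r in range(172,210)],.022,"ledge")
bt=line([(c,edge(G[128:146,c],128)) for c in range(260,500)],.010,"base x-58")
bl=line([(edge(G[r,226:242],226),r) for r in range(160,235)],.010,"base y-47")
pt=line([(c,edge(br[146:164,c],146)) for c in range(252,268)],.062,"plate top edge z? x-40")
pb=line([(c,edge(br[225:240,c],225)) for c in range(252,268)],.062,"plate x+40")
th=np.arctan2(bt[1][1],bt[1][0]); th=(th%np.pi)-np.pi/2
ex=np.array([np.cos(th),np.sin(th)]); ey=np.array([-ex[1],ex[0]])
for n,l,a in(("outer",L,ey),("face",F,ey),("ledge",le,ey),("bx-58",bt,ex),("by-47",bl,ey),("x-40",pt,ex),("x40",pb,ex)): print(n,round(float(l[0]@a),4))
print(np.degrees(th))
# spacers in top view, refined: 
E
```

```text
plate outer y-24 pt 0.4828 0.1524 ang 13.7
plate face y0 pt 0.4664 0.1728 ang 13.38
ledge pt 0.4637 0.1913 ang 13.79
base x-58 pt 0.3801 0.2977 ang 103.71
base y-47 pt 0.4893 0.13 ang 13.64
plate top edge z? x-40 pt 0.4318 0.1515 ang 104.08
plate x+40 pt 0.5119 0.1694 ang 102.93
outer 0.0337
face 0.0573
ledge 0.076
bx-58 0.4399
by-47 0.0103
x-40 0.4554
x40 0.5374
13.707171
```

{"op": "arm_command", "data": {"deltas": [0,0,0,0.144,-0.351,0,60,0,0,0,0.144,-0.351,0,60,0,0,0,0.144,-0.351,0,60,0,0,0,0.144,-0.351,0,60,0,0,0,0.144,-0.351,0,60,0,0,0,0.144,-0.351,0,60,0,0,0,0.144,-0.351,0,60,0,0,0,0.144,-0.351,0,60,0,0,0,0.144,-0.351,0,60,0,0,0,0.144,-0.351,0,60,0,0,0,0.144,-0.351,0,60]}}

```text
clock: 2.55
position: [0.6119, -0.1709, 0.2455]
ee_rot: [0.377, -3.119, -0.002]
force: [0.4, 0.9, -0.7]
width: 0.653
gripper_force: 0.0
```

```bash
python3 - <<'E'
from h import *
s=sensors.observe(); print(s["position"],s["ee_rot"],s["clock"])
C=cal("wrist");im=optics.get_image("wrist"); cv2.imwrite("pics/w2.png",im)
T=cal("top")
print("amber cap",ray(0,(367.8,126.3),.17,T),"base",ray(0,(355,150),.0,T))
for k in masks(im,"green")[:3]:
    r=cv2.minAreaRect(k); w=np.array([ray(0,p,.074,C)[:2] for p in cv2.boxPoints(r)])
    print(r,w.round(4).tolist(),w.mean(0),np.degrees(np.arctan2(*(np.diff(w,axis=0)[:, ::-1].T))))
u,v=map(int,proj(0,[.611,-.172,.05],C)); print(u,v)
cv2.imwrite("pics/w2c.png",cv2.resize(im[max(v-90,0):v+90,max(u-120,0):u+120],None,fx=3,fy=3,interpolation=cv2.INTER_CUBIC))
E
```

```text
[ 0.61190575 -0.17087698  0.24550847] [ 3.76985274e-01 -3.11856250e+00 -2.15329115e-03] 2.55
amber cap [ 0.693388   -0.33594709  0.17      ] base [ 0.68321451 -0.34037073  0.        ]
((275.85345458984375, 189.00863647460938), (22.314369201660156, 7.45769739151001), 86.633544921875) [[0.5943, -0.1805], [0.5921, -0.1734], [0.6137, -0.1668], [0.6159, -0.1739]] [ 0.60399468 -0.17364015] [107.13595624  17.18153221 -72.81125879]
275 191
```

View pics/w2c.png

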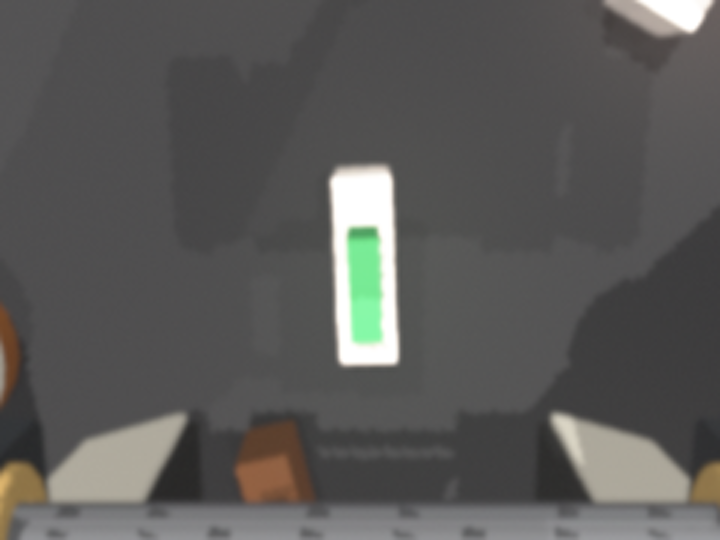

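The close-up shows the green fin at crop cols 349–382, rows 235–343 on its white slab, with brown only at the bottom edge. The choice is right. I'll refine its pose with a better mask.

```bash
python3 - <<'E'
from h import *
im=cv2.imread("pics/w2.png"); C=cal("wrist"); I=im.astype(int)
g=((I[...,1]-I[...,2])>40).astype(np.uint8)
w=(I.min(2)>150).astype(np.uint8); w[:,:200]=0;w[:,350:]=0;w[:150]=0;w[230:]=0
for nm,m,z in(("fin",g,.074),("slab",w|(g*(np.arange(420)[:,None]>100)).astype(np.uint8),.040)):
    k=max(cv2.findContours(m,0,cv2.CHAIN_APPROX_NONE)[0],key=cv2.contourArea); r=cv2.minAreaRect(k)
    b=cv2.boxPoints(r);W=np.array([ray(0,p,z,C)[:2] for p in b]); e=np.diff(W,axis=0)
    print(nm,r,W.round(4).tolist(),W.mean(0).round(4),np.linalg.norm(e,axis=1).round(4),np.degrees(np.arctan2(e[:,1],e[:,0])).round(1))
E
```

```text
fin ((276.22454833984375, 195.96051025390625), (38.17368698120117, 10.510661125183105), 88.15238952636719) [[0.5936, -0.1818], [0.5908, -0.1718], [0.6284, -0.1612], [0.6313, -0.1715]] [ 0.611  -0.1716] [0.0104 0.0391 0.0107] [105.6  15.8 -74.3]
slab ((276.1893005371094, 189.232421875), (66.26701354980469, 20.743412017822266), 87.70938873291016) [[0.5787, -0.1925], [0.5726, -0.1711], [0.644, -0.15], [0.6505, -0.1726]] [ 0.6115 -0.1716] [0.0223 0.0745 0.0236] [106.   16.5 -73.9]
```

{"op": "arm_command", "data": {"deltas": [0,0,0.024,-0.001,-0.001,0,50,0,0,0.024,-0.001,-0.001,-0.05,50,0,0,0.024,-0.001,-0.001,-0.1,50,0,0,0.024,-0.001,-0.001,-0.15,50,0,0,0.024,-0.001,-0.001,-0.17,50,0,0,0.024,-0.001,-0.001,-0.182,50,0,0,0.024,-0.001,-0.001,-0.182,50,0,0,0.024,-0.001,-0.001,-0.182,8,0,0,0.024,-0.001,-0.001,-0.182,8,0,0,0.024,-0.001,-0.001,-0.182,8,0,0,0.024,-0.001,-0.001,-0.182,8,0,0,0.024,-0.001,-0.001,-0.182,8,0,0,0.024,-0.001,-0.001,-0.182,8,0,0,0.024,-0.001,-0.001,-0.182,8], "force": 25}}

```text
clock: 4.0
position: [0.6109, -0.1744, 0.064]
ee_rot: [-0.431, 3.112, 0.0]
force: [-0.5, 0.6, 3.5]
width: 0.129
gripper_force: 25.0
```

{"op": "arm_command", "data": {"deltas": [0,0,0,0,0,0.05,8,0,0,0,0,0,0.1,8,0,0,0,0,0,0.15,8,0,0,-0.023,-0.03,0.07,0.17,8,0,0,-0.023,-0.144,0.3588,0.17,8,0,0,-0.023,-0.144,0.3588,0.17,8,0,0,-0.023,-0.144,0.3588,0.17,8,0,0,-0.023,-0.144,0.3588,0.17,8,0,0,-0.023,-0.144,0.3588,0.17,8,0,0,-0.023,-0.144,0.3588,0.17,8,0,0,-0.023,-0.144,0.3588,0.17,8,0,0,-0.023,-0.144,0.3588,0.17,8,0,0,-0.023,-0.144,0.3588,0.14,8,0,0,-0.023,-0.144,0.3588,0.12,8,0,0,-0.023,-0.144,0.3588,0.12,8,0,0,-0.023,-0.144,0.3588,0.12,8]}}

```text
clock: 5.6
position: [0.4669, 0.184, 0.1839]
ee_rot: [0.374, -3.119, 0.001]
force: [0.9, 0.5, -1.1]
width: 0.128
gripper_force: 25.0
```

```bash
python3 - <<'E'
from h import *
s=sensors.observe(); print(s["position"],s["ee_rot"],s["clock"],s["force"])
C=cal("wrist");im=optics.get_image("wrist"); cv2.imwrite("pics/w3.png",im)
np.savez("w3.npz",K=C[0],R=C[1],t=C[2],p=s["position"])
print(proj(0,s["position"],C))
cv2.imwrite("pics/w3c.png",cv2.resize(im[100:300,180:400],None,fx=3,fy=3,interpolation=cv2.INTER_CUBIC))
E
```

```text
[0.46691918 0.18395247 0.18390738] [ 3.74085871e-01 -3.11854769e+00  7.00995989e-04] 5.6 [ 0.8794285   0.48377199 -1.09144583]
[276.79117722 274.3991621 ]
```

View pics/w3c.png

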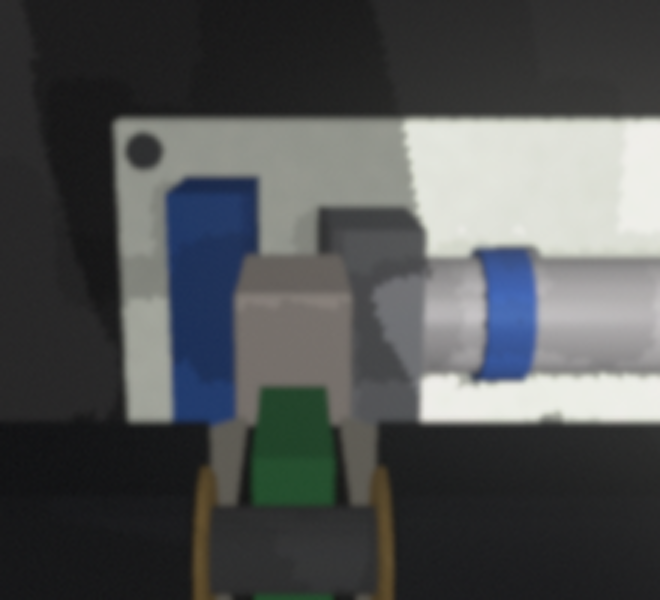

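In-hand slab is centred at col ≈278 with the TCP projected at 277, so it's upright and lined up with the gap to within about 0.5 mm. Descending in stages.

{"op": "arm_command", "data": {"deltas": [0,0,0,0,0,-0.03,8,0,0,0,0,0,-0.05,8,0,0,0,0,0,-0.057,8,0,0,0,0,0,-0.062,8,0,0,0,0,0,-0.067,8,0,0,0,0,0,-0.072,8,0,0,0,0,0,-0.072,8]}}

```text
clock: 6.35
position: [0.4669, 0.1844, 0.1117]
ee_rot: [-0.375, 3.119, 0.0]
force: [-0.0, -0.9, -1.4]
width: 0.129
gripper_force: 25.0
```

{"op": "arm_command", "data": {"deltas": [0,0,0,0,0,-0.006,8,0,0,0,0,0,-0.012,8,0,0,0,0,0,-0.018,8,0,0,0,0,0,-0.022,8,0,0,0,0,0,-0.024,8,0,0,0,0,0,-0.025,8,0,0,0,0,0,-0.026,8,0,0,0,0,0,-0.026,8]}}

```text
clock: 7.15
position: [0.4669, 0.1844, 0.086]
ee_rot: [-0.375, 3.119, 0.0]
force: [0.1, -1.3, 0.1]
width: 0.128
gripper_force: 25.0
```

{"op": "arm_command", "data": {"deltas": [0,0,0,0,0,-0.001,8,0,0,0,0,0,-0.0015,8,0,0,0,0,0,-0.0015,8]}}

```text
clock: 7.45
position: [0.467, 0.1843, 0.0858]
ee_rot: [-0.374, 3.118, 0.001]
force: [-6.3, -3.5, 22.7]
width: 0.13
gripper_force: 25.0
```

{"op": "arm_command", "data": {"deltas": [0,0,0,0,0,0.0012,8,0,0,0,0,0,0.0012,26,0,0,0,0,0,0.0012,26,0,0,0,0,0,0.0012,26,0,0,0,0,0,0.0012,26,0,0,0,0,0,0.03,26,0,0,0,0,0,0.07,26,0,0,0,0,0,0.12,26,0,0,0,0,0,0.16,26,0,0,0,0,0,0.16,26]}}

```text
clock: 8.45
position: [0.4696, 0.1856, 0.2497]
ee_rot: [-0.374, 3.11, 0.006]
force: [0.4, 0.4, 0.0]
width: 0.284
gripper_force: 0.0
```

```bash
python3 - <<'E'
from h import *
s=sensors.observe(); print(s["position"],s["ee_rot"],s["clock"],s["force"])
C=cal("wrist");im=optics.get_image("wrist");sc=optics.get_image("scene");S=cal("scene"); cv2.imwrite("pics/w4.png",im); cv2.imwrite("pics/s4.png",sc)
a=cv2.resize(im[120:300,180:380],(520,468),interpolation=cv2.INTER_CUBIC);b=cv2.resize(sc[250:410,310:470],None,fx=468/160,fy=468/160,interpolation=cv2.INTER_CUBIC)[:,:280+0]
cv2.imwrite("pics/c4.png",np.hstack([a,b]))
T=cal("top"); 
for k in masks(sc,"red"): print("scene red",cv2.minEnclosingCircle(k))
for k in masks(optics.get_image("top"),"red"): print("top red",cv2.minEnclosingCircle(k))
ex=np.array([.9715,.2369,0]);ey=np.array([-.2369,.9715,0]); O=.497*ex+.0574*ey
for a_ in(0,.8):
    q=np.pi/4*0+ (.8-a_); x=.160-.095*np.cos(q)+.013*np.sin(q); z=.078+.095*np.sin(q)+.013*np.cos(q)
    p=O+x*ex+.011*ey+[0,0,z]; print(a_,x,p,proj(0,p,S),proj(0,p,T))
E
```

```text
[0.46955216 0.18563944 0.24969482] [-0.37370894  3.11038483  0.00559544] 8.45 [0.36557173 0.36733842 0.01425431]
scene red ((374.70587158203125, 307.9117736816406), 8.093684196472168)
top red ((130.0, 181.5), 5.590270042419434)
0 0.1031384917937131 [0.56683058 0.20862341 0.15520602] [375.35406219 306.2791713 ] [129.0917831  181.11865998]
0.8 0.065 [0.52977904 0.1995884  0.091     ] [385.03629347 320.59660589] [141.75423391 201.05012531]
```

View pics/c4.png

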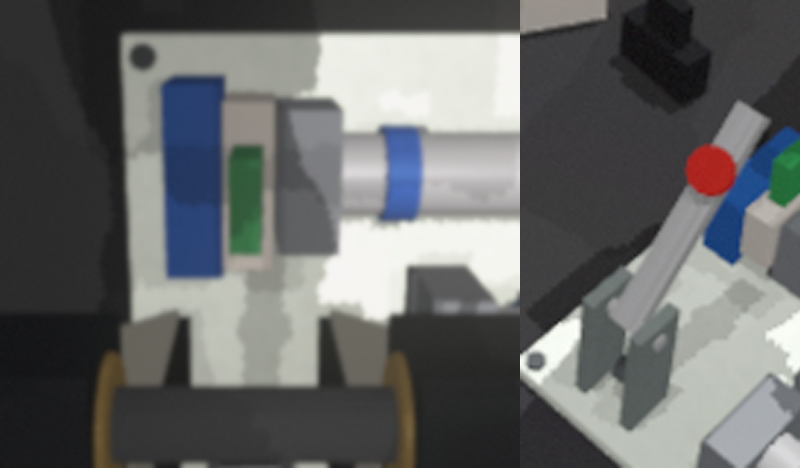

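The crop shows the green spacer seated flush and centred between plate and block. The red pad at scene (374.7,307.9) matches the predicted raised position to within 2 px. Next I close the fingers and move above the pad.

{"op": "arm_command", "data": {"deltas": [0,0,0,0.1,0.0242,0,0,0,0,0,0.1,0.0242,0,0,0,0,0,0.1,0.0242,0,0,0,0,0,0.1,0.0242,-0.03,0,0,0,0,0.1,0.0242,-0.04,0,0,0,0,0.1,0.0242,-0.04,0,0,0,0,0.1,0.0242,-0.04,0]}}

```text
clock: 9.3
position: [0.5664, 0.2085, 0.2043]
ee_rot: [0.375, -3.118, 0.0]
force: [0.5, 0.5, 0.2]
width: 0.004
gripper_force: 0.0
```

{"op": "arm_command", "data": {"deltas": [0,0,0,0,0,-0.012,0,0,0,0,0,0,-0.02,0,0,0,0,-0.004,-0.001,-0.024,0,0,0,0,-0.007,-0.002,-0.028,0,0,0,0,-0.011,-0.003,-0.032,0,0,0,0,-0.014,-0.0034,-0.036,0,0,0,0,-0.017,-0.004,-0.041,0,0,0,0,-0.02,-0.005,-0.046,0]}}

```text
clock: 10.1
position: [0.5457, 0.2036, 0.1598]
ee_rot: [0.375, -3.118, -0.001]
force: [-9.5, -3.1, 18.9]
width: 0.002
gripper_force: 9.8
```

{"op": "arm_command", "data": {"deltas": [0,0,0,-0.0048,-0.001,-0.008,0,0,0,0,-0.007,-0.0016,-0.013,0,0,0,0,-0.009,-0.002,-0.018,0,0,0,0,-0.011,-0.0025,-0.023,0,0,0,0,-0.0126,-0.003,-0.028,0,0,0,0,-0.014,-0.0033,-0.033,0,0,0,0,-0.015,-0.0036,-0.038,0,0,0,0,-0.016,-0.004,-0.043,0,0,0,0,-0.017,-0.004,-0.047,0]}}

```text
clock: 11.0
position: [0.5297, 0.1995, 0.1107]
ee_rot: [0.375, -3.119, 0.0]
force: [0.6, 0.4, 0.2]
width: 0.008
gripper_force: 0.0
```

No force now, so the lever has snapped over. I'll retract and check.

{"op": "arm_command", "data": {"deltas": [0,0,0,0,0,0.05,0,0,0,0,0,0,0.1,0,0,0,0,0,0,0.15,0,0,0,0,-0.03,-0.1,0.17,0,0,0,0,-0.03,-0.18,0.17,0,0,0,0,-0.03,-0.18,0.17,0,0,0,0,-0.03,-0.18,0.17,0,0,0,0,-0.03,-0.18,0.17,0,0,0,0,-0.03,-0.18,0.17,0]}}

```text
clock: 11.9
position: [0.4998, 0.0191, 0.2813]
ee_rot: [-0.372, 3.119, 0.001]
force: [0.0, 0.8, -0.6]
width: 0.005
gripper_force: 0.0
```

```bash
python3 - <<'E'
from h import *
s=sensors.observe(); print(s["position"],s["clock"],s["force"],np.abs(s["dq"]).max())
sc=optics.get_image("scene"); cv2.imwrite("pics/s5.png",sc)
for k in masks(sc,"red"): print("scene red",cv2.minEnclosingCircle(k))
cv2.imwrite("pics/c5.png",cv2.resize(sc[150:400,180:480],None,fx=2.3,fy=2.3,interpolation=cv2.INTER_CUBIC))
E
```

```text
[0.49983282 0.01912572 0.28134792] 11.9 [ 0.03694205  0.82414968 -0.57631671] 0.03205167643834633
scene red ((383.5, 323.5), 7.382511615753174)
```

View pics/c5.png

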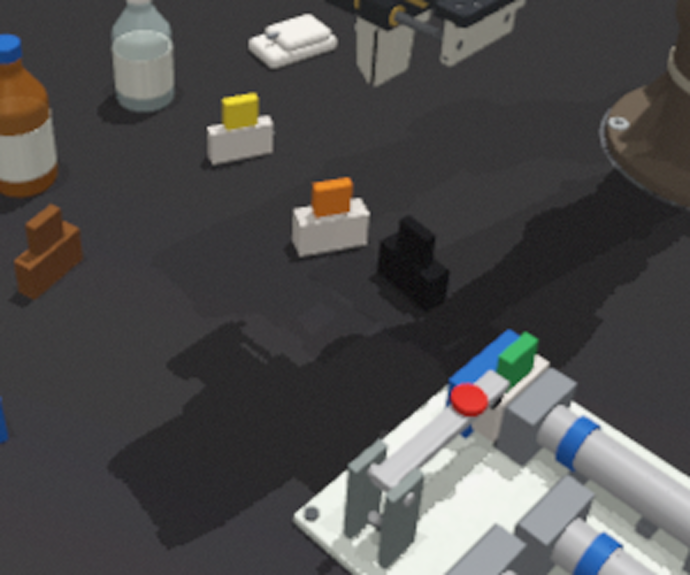

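The lever is down: the red pad at scene (383.5,323.5) is close to the predicted down position of (385,321). The green spacer is seated, and yellow and orange are still standing upright on the bench.

```bash
python3 -c "
from h import *
print(arm.sign_off())"
```

```text
the job is handed in; nothing more can be done
None
```

I seated the green-finned mid spacer (21 mm) flush in the gap, which I measured at about 22 mm, so I didn't try the other two. The lever is clicked down and holding, the yellow and orange spacers still stand on the bench, and the job was handed in at about 12 s, though no verdict came back.

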